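Back the sample carousel off by one notch of its ratchet

ROBOT

A 6-joint arm with a two-finger parallel gripper is mounted at the origin on the work surface; the furniture and walls round the work are solid. World frame = base frame: x ahead of the robot, y to its left, z up, the work surface at z = 0. Lengths are in m, angles in rad, forces in N, time in s.
With the tool pointing down it reaches from about 0.325 to 0.9 m from the base axis. Payload 6.1 kg.
Tool frame: the origin (TCP) lies midway between the tips of the shut fingers; the grasp point (between the pads) lies 19 mm behind it (bot.tcp_to_grasp is the distance from the TCP to the grasp point, in m); z points along the fingers, y is the direction in which the jaws open and shut (so a half turn about z gives the same grasp; the last joint's range is limited). The gripper opens to 85 mm and grips with 20 to 120 N. Pads are 22 mm wide; open, the fingers measure 114 mm over their backs; the gripper's body (76 mm by 85 mm) begins 54 mm behind the grasp point. The pads swing forward as they close: fully open they stand 13 mm farther back than shut.
Start: joints at [-1.383, 0.22, 1.526, -0, 1.395, -0.126], TCP at [0.193, -0.594, 0.231] pointing down, gripper open.
Joint ranges: [-2.98, 2.98], [-0.91, 2.08], [0.09, 2.57], [-1.24, 4.39], [0.2, 2.65], [-2.68, 2.68]. Speed limits (rad/s): [2.57, 2.57, 3.01, 3.14, 3.14, 3.14].

INTERFACE

Orientations are given as a unit quaternion [w, x, y, z].
In Python, from station import bot gives the robot as it stands. The module is installed in compiled form; this text tells all that it offers.
- The arm moves only by the tool servo_tool, never from a script. Its argument "steps" is one flat list of numbers, 5 for each row, row after row: the shift along the tool's x, y, z in m, then the turn about the tool's z in degrees, then the opening in per cent of the stroke, from 0 (shut) to 100 (fully open). In form: [dx, dy, dz, turn, hand, dx, dy, dz, turn, hand, ...]. A call has 1 to 8 rows; each row is the pose to reach, as a shift and turn from the pose commanded when the call began, along the tool's axes at that moment; what a row does not reach only later rows make up. A row lasts 1/10 s, in which the tool goes at most 50 mm and 8.59 degrees, less where a joint would pass 70% of its speed; a pose out of reach is approached as far as the arm can. A call with a gripper value outside its range is refused whole. The fingers move at their own pace and stop on an object; the grip force is fixed at half the most. Time passes only in rows, so rows that repeat a pose let the fingers close. It gives the time, the measured TCP pose, the force and the opening at its end, in the units of the state.
- bot.state(): the state, without advancing time (a new reading comes with each control period).
- bot.grab_frame(name): name is "scene" or "side" or "wrist"; returns the picture (400x640x3 uint8, red, green, blue); there is no depth.
- bot.camera_model(name): a dict with "intrinsics" (3x3 intrinsics, pixels), "R" (3x3) and "t" (3): a world point X has camera coordinates R X + t. Camera axes: x right, y down, z forward; pixel columns grow to the right and rows downward; lengths in m; the calibration is good to about 2 mm. The wrist camera is an equidistant fisheye: a pixel r from the principal point sees the ray r / f radians off the axis. A picture is of the moment at which its call begins: read the wrist's pose just before it. camera_model takes no time and is no camera call; for the wrist camera it gives the pose at the moment of the call.
- bot.hand_in(): hands the job in, once; it reports no verdict.
The state is a dict: "t": time; "joint_pos": joint angles; "dq": joint speeds; "joint_torque": joint torques, N m; "tool_pos": TCP position; "orientation": TCP orientation; "wrist_force": force on the tool from outside, world axes, zero at the start; "wrist_torque": the same for the moment, N m; "opening": finger opening in m.
Only numpy, scipy, OpenCV 4.12 (cv2) and the standard library are available. Lean on these libraries where they do the work, as an engineer would, in place of code of your own. Each camera call takes 0.05 s, during which the arm holds its last target.

TASK

The sample carousel has been advanced one place too far. With a fingertip, push the pawl's thumb tab to lift the pawl out of the ratchet teeth, push the finger post to turn the carousel backward (counter-clockwise seen from above) by one notch, then push the pawl back down fully behind the next tooth. Grip nothing, leave the vials standing in their cups and do not disturb the things round about.

Things in the scene. Friction and masses are not known exactly. Their poses are not given: they have to be found in the camera images.
- stand: Fixed round grey foot (diameter 180 mm, 8 mm thick) of a small sample carousel; origin at the middle of its underside on the bench, below the carousel's axle; z up. A lug at its edge carries the pawl's bracket. Forward is clockwise seen from above, backward is counter-clockwise.
- hub_top (a point): Top centre of the hub, on the axle, 32 mm above the bench. The carousel is an aluminium disc, diameter 168 mm, top face 20 mm above the bench, with seven low grey cups (rims 34 mm above the bench, outer diameter 32, on a 43 mm radius) and eight steel ratchet teeth round the rim.
- tooth_ring (a point): Point at the foot of the upright face of the tooth that holds the pawl at the start, 68 mm from the axle, 20 mm above the bench; turns with the disc. Teeth: radius 61 to 80 mm, 8 mm high, 45 degrees apart, each with an upright face on its counter-clockwise side and a ramp falling clockwise over 0.40 rad, then 0.385 rad of flat.
- carousel (a joint): Angle about the upright axle, rad, growing counter-clockwise seen from above (= backward). At 0 a tooth's face rests on the pawl's nose; starts at -0.075 to -0.005. One notch is 0.785 rad: there the next face meets the nose. The pawl drops fully at about 0.45 to 0.785. Light friction (about 1 N at the post), stays where left; with the pawl down it cannot turn backward.
- post_top (a point): Top centre of the finger post, the only tall steel pin on the disc: 12 mm shaft with a 15 mm round head, 55 mm tall above the disc (top 75 mm above the bench), 64 mm from the axle. It turns with the carousel; at carousel angle 0 it is at x=-59, y=-24 mm in the stand's frame.
- pawl_pivot (a point): Centre of the pawl's pivot, fixed to the stand at x=68, y=58, z=42 mm in its frame, between two steel cheeks (29 mm over their outsides, 20 mm long, tops 52 mm above the bench). The pivot's axis is along the stand's x. The pawl's arm, 16 mm wide, runs from it 62 mm along the stand's -y to the nose, over the teeth.
- pawl (a joint): Angle of the pawl in rad: 0 = down, nose in the teeth; 0.7 = lifted to its stop. The nose clears the teeth above about 0.2. The pivot is stiff (about 1 N at the tab) and the pawl stays wherever it is left, so it must be pushed back down.
- tab_top (a point): Top centre of the pawl's thumb tab: dark steel, 18 mm wide, 5 mm thick, standing 42 mm straight up from the pivot when the pawl is down (top 84 mm above the bench). Pushing it toward the stand's +y (away from the nose) lifts the nose; pushing it back toward -y lowers it. Lifted to 0.7, its top is 27 mm further in +y and 10 mm lower.
- nose_top (a point): Middle of the upper face of the pawl's nose, 57 mm from the pivot along the stand's -y and 37 mm above the bench when down; pressing here also lowers the pawl.
- vial_1: Loose glass sample vial with a blue cap, 25 mm diameter, 65 mm tall, origin at the centre of its underside, standing in one of the carousel's cups (cup floor 21 mm above the bench, 4 mm play); it rides along and must stay there upright.
- vial_2: Loose glass sample vial with a white cap, 25 mm diameter, 65 mm tall, origin at the centre of its underside, standing in one of the carousel's cups (cup floor 21 mm above the bench, 4 mm play); it rides along and must stay there upright.
- vial_4: Loose glass sample vial with a white cap, 25 mm diameter, 65 mm tall, origin at the centre of its underside, standing in one of the carousel's cups (cup floor 21 mm above the bench, 4 mm play); it rides along and must stay there upright.
- left_bottle_1: Bystander: white reagent bottle, blue cap, 64 mm diameter, 144 mm tall; loose on the bench, origin at the centre of its underside. Leave alone.
- left_bottle_2: Bystander: brown reagent bottle, black cap, 60 mm diameter, 123 mm tall; loose on the bench, origin at the centre of its underside. Leave alone.
- stopper: Bystander: red rubber stopper, 36 mm diameter, 26 mm tall; loose on the bench, origin at the centre of its underside. Leave alone.
- specimen_jar: Bystander: small violet jar, 48 mm diameter, 57 mm tall; loose on the bench, origin at the centre of its underside. Leave alone.
- buffer_4: Bystander: white bottle, red cap, 56 mm diameter, 113 mm tall; loose on the bench, origin at the centre of its underside. Leave alone.

How it is judged:
On the way, in this order (a step that is already met when the one before it is completed fails the run):
1. the pawl is lifted clear of the teeth, the carousel not yet turned back (value of joint pawl above 0.3 rad and value of joint carousel below 0.25 rad), for 0.2 s.
2. the carousel is one notch further back, the pawl still up (value of joint carousel between 0.4 and 0.83 rad and value of joint pawl above 0.2 rad), for 0.2 s.
At the end, for the whole second after the job is handed in: The pawl is fully down (under 0.07 rad) in the next gap, the carousel at rest one notch back (joint between 0.42 and 0.82 rad), and the three vials stand upright (within 0.25 rad) in their cups (value of joint carousel between 0.42 and 0.82 rad and value of joint pawl below 0.07 rad and velocity of joint carousel between -0.03 and 0.03 rad/s and angle between each of vial_1, vial_2, vial_4's own z axis and vertical below 0.25 rad and z of each of vial_1, vial_2, vial_4 in the frame of stand below 0.03 m); the robot touches nothing.
It fails at once if a vial is lifted or tipped out of its cup (z of any of vial_1, vial_2, vial_4 in the frame of stand above 0.036 m or angle between any of vial_1, vial_2, vial_4's own z axis and vertical above 0.5 rad).
It fails at once if a bystander is moved by more than 20 mm (distance of any of left_bottle_1, left_bottle_2, stopper, specimen_jar, buffer_4 from where it was at the start of the episode above 0.02 m).
It fails at once if the carousel is turned back past a second notch (value of joint carousel above 1.45 rad).
It also fails if it takes over 53 s, if anything falls off the work surface, if the arm or the gripper's body presses on something with over 40 N, if the wrist force passes 120 N, or if a joint passes its speed limit or range.

## Working session

There is one attempt and no reset: what is moved stays moved. The work goes in short steps, Python scripts to look and compute and a tool call to move; the robot and the scene stay as the last step left them, time stands still between calls to the robot, and variables do not carry over. Pictures are saved under pics/ and viewed, and the job is handed in when it is done.

Besides the shell and the picture viewer there is one more tool, called after "Request:" as name(argument=value, ...) on one line, values as JSON. servo_tool: Moves the arm, as the interface text tells. Its arguments: {"type":"object","properties":{"steps":{"type":"array","items":{"type":"number"}}},"required":["steps"]}

```bash
mkdir -p pics; python3 - <<'E'
from station import bot
import cv2, json, numpy as np
s=bot.state(); print(s)
for n in ["scene","side","wrist"]:
    m=bot.camera_model(n); print(n,{k:np.round(np.array(v),4).tolist() if k in("intrinsics","R","t") else v for k,v in m.items()})
    im=bot.grab_frame(n); cv2.imwrite(f"pics/{n}0.png",im[:,:,::-1])
E
```

```text
{'t': 0.0, 'joint_pos': array([-1.38310913e+00,  2.21237687e-01,  1.52764850e+00,  1.08096144e-05,
        1.39470776e+00, -1.26119056e-01]), 'dq': array([-0.00170029,  0.00039425, -0.00016832,  0.00119893, -0.0018954 ,
       -0.00114398]), 'joint_torque': array([ 7.82230800e-04, -4.96892631e+01, -3.89394808e+01, -1.40589113e-04,
        1.12908497e-02,  3.04081198e-05]), 'tool_pos': array([ 0.19279657, -0.59386282,  0.23017231]), 'orientation': array([-1.00033285e-03,  9.87715592e-01,  1.56259108e-01, -2.54812444e-05]), 'wrist_force': array([-0.30333955, -0.89905233,  0.83096862]), 'wrist_torque': array([ 3.25532645e-02,  8.02486277e-05, -2.37763344e-02]), 'opening': 0.08528029669472463}
scene {'intrinsics': [[380.6111, 0.0, 318.641], [0.0, 380.6111, 196.6321], [0.0, 0.0, 1.0]], 'R': [[-0.4638, -0.8858, 0.0175], [-0.6794, 0.3428, -0.6488], [0.5687, -0.3128, -0.7608]], 't': [0.0354, 0.3972, 0.8614]}
side {'intrinsics': [[456.8001, 0.0, 322.3256], [0.0, 456.8001, 194.8682], [0.0, 0.0, 1.0]], 'R': [[0.9231, 0.384, -0.0229], [0.2363, -0.613, -0.7539], [-0.3035, 0.6905, -0.6565]], 't': [-0.2917, -0.1196, 1.6279]}
wrist {'intrinsics': [[309.7069, 0.0, 318.9937], [0.0, 309.7069, 196.4638], [0.0, 0.0, 1.0]], 'R': [[0.3074, -0.9516, -0.0012], [-0.9113, -0.2948, 0.2873], [-0.2738, -0.0872, -0.9578]], 't': [-0.6235, -0.0358, 0.3784]}
```

View pics/scene0.png

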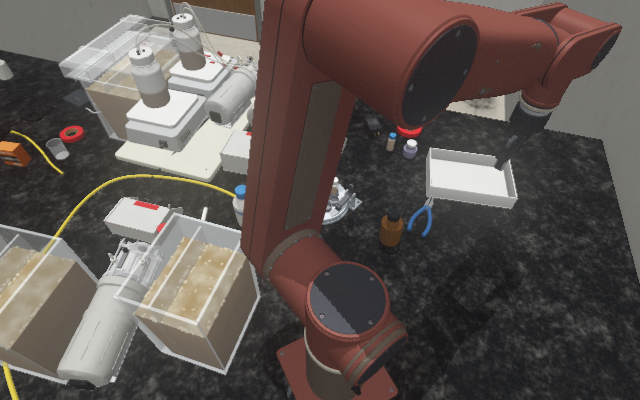

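View pics/side0.png

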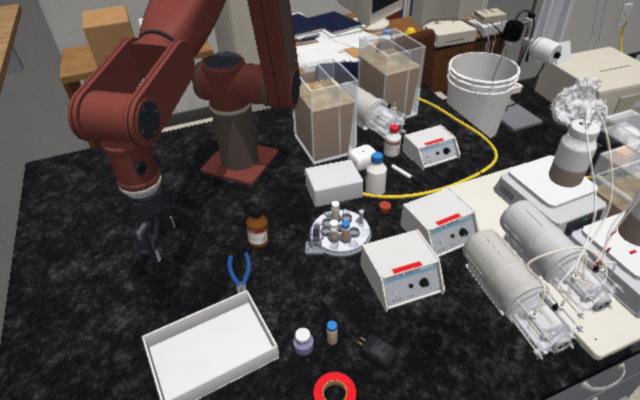

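View pics/wrist0.png

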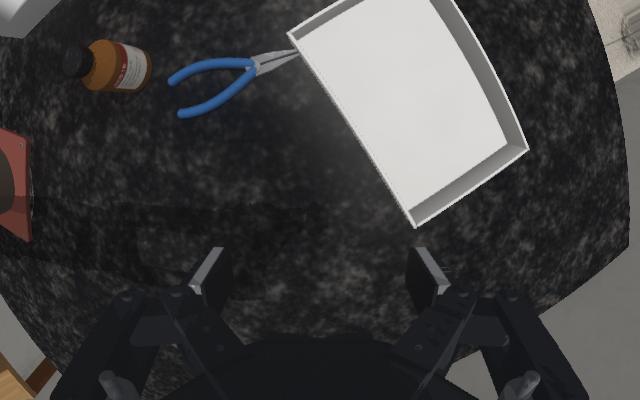

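```bash
cat > h.py <<'E'
from station import bot
import cv2, numpy as np
def ray(n,uv,m=None):
    m=m or bot.camera_model(n); K=np.array(m["intrinsics"]);R=np.array(m["R"]);t=np.array(m["t"])
    x=(uv[0]-K[0,2])/K[0,0]; y=(uv[1]-K[1,2])/K[1,1]
    if n=="wrist":
        r=np.hypot(x,y); d=np.array([np.sin(r)*x/max(r,1e-9),np.sin(r)*y/max(r,1e-9),np.cos(r)])
    else: d=np.array([x,y,1.])
    return -R.T@t, R.T@d
def onz(n,uv,z,m=None):
    c,d=ray(n,uv,m); return c+d*(z-c[2])/d[2]
def proj(n,X,m=None):
    m=m or bot.camera_model(n); K=np.array(m["intrinsics"]);p=np.array(m["R"])@np.array(X)+np.array(m["t"])
    if n=="wrist":
        th=np.arctan2(np.hypot(p[0],p[1]),p[2]); k=th/max(np.hypot(p[0],p[1]),1e-9); x,y=p[0]*k,p[1]*k
    else: x,y=p[0]/p[2],p[1]/p[2]
    return np.array([K[0,0]*x+K[0,2],K[1,1]*y+K[1,2]])
E
python3 - <<'E'
from h import *
im=cv2.imread("pics/side0.png")
cv2.imwrite("pics/side0c.png",cv2.resize(im[190:270,290:400],None,fx=7,fy=7,interpolation=cv2.INTER_CUBIC))
print(onz("side",(340,233),0.02), onz("side",(377,155),.144),onz("side",(256,212),.123),onz("side",(385,207),.013))
E
```

```text
[ 0.46379578 -0.22095345  0.02      ] [0.49356188 0.01656471 0.144     ] [ 0.25763362 -0.32336942  0.123     ] [ 0.55094052 -0.05992901  0.013     ]
```

View pics/side0c.png

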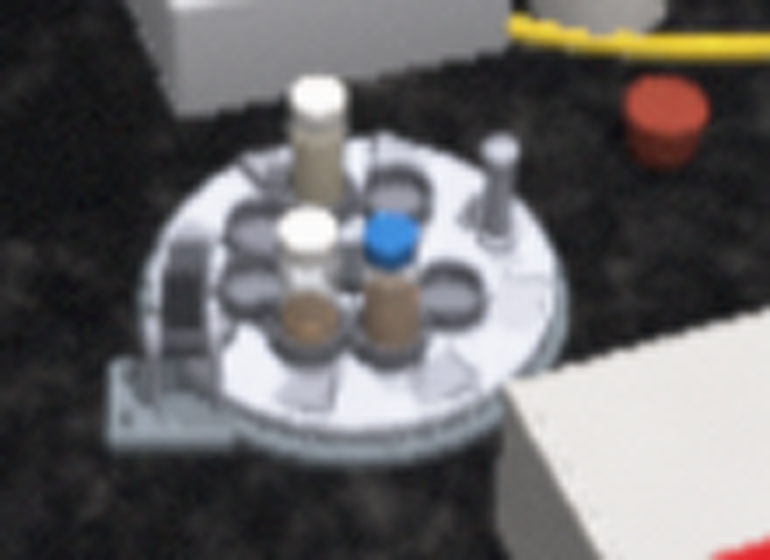

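```bash
cat >> h.py <<'E'
from scipy.spatial.transform import Rotation as Ro
def toolR(s=None):
    s=s or bot.state(); q=s["orientation"]; return Ro.from_quat([q[1],q[2],q[3],q[0]]).as_matrix()
def delta(target,s=None):
    s=s or bot.state(); return np.round((toolR(s).T@(np.array(target)-s["tool_pos"]))*1000,1)
def yawx(): R=toolR(); return np.degrees(np.arctan2(R[1,0],R[0,0]))
E
python3 - <<'E'
from h import *
post=onz("side",(361.4,211),.075); hub=onz("side",(340,226),.032); print(post,hub)
# disc: mask ellipse by bright px
# tab top guess
tab=onz("side",(290+185/7,190+240/7),.084)
print("tab",tab)
d=post-hub; print(np.hypot(*d[:2]), np.degrees(np.arctan2(d[1],d[0])))
d=tab-hub; print(np.hypot(*d[:2]), np.degrees(np.arctan2(d[1],d[0])))
print(delta([0.40,-0.30,0.33]),delta([0.463,-0.22,0.33]),yawx())
for z in (.08,.1): print(onz("side",(290+510/7,190+390/7),z),onz("side",(290+190/7,190+0/7),z))
E
```

```text
[ 0.50856324 -0.16681739  0.075     ] [ 0.45785159 -0.20548324  0.032     ]
tab [ 0.41340259 -0.27149796  0.084     ]
0.06377083108214232 37.3242490108613
0.07958427048699047 -123.9531539688621
[ 287.8 -215.8  -99.2] [ 372.4 -272.5  -99.1] 17.981400260564385
[ 0.55699363 -0.2970021   0.08      ] [ 0.35614266 -0.13238054  0.08      ]
[ 0.5622549  -0.31468221  0.1       ] [ 0.36590798 -0.15375226  0.1       ]
```

```bash
python3 - <<'E'
from h import *
m=bot.camera_model("wrist"); c=-np.array(m["R"]).T@np.array(m["t"]); s=bot.state()
print(c, toolR(s).T@(c-s["tool_pos"]))
E
```

```text
[ 0.26265353 -0.57090724  0.3720936 ] [ 0.07356284 -0.00062798 -0.1416861 ]
```

```bash
python3 - <<'E'
from h import *
print(delta([0.384,-0.235,0.21]))
E
```

```text
[ 292.6 -282.4   20.9]
```

Request:
servo_tool(steps=[0.035,-0.035,0,0,0,0.07,-0.07,0,0,0,0.105,-0.105,0,0,0,0.14,-0.14,0,0,0,0.175,-0.175,0,0,0,0.21,-0.21,0,0,0,0.245,-0.245,0.01,0,0,0.28,-0.28,0.02,0,0])

```text
t: 0.95
tool_pos: [0.373, -0.2409, 0.2116]
orientation: [0.0, 0.988, 0.156, 0.0]
wrist_force: [1.0, -0.1, -0.9]
opening: -0.0001
```

```bash
python3 - <<'E'
from h import *
s=bot.state(); print(s["t"],s["tool_pos"],yawx(),s["opening"],s["joint_pos"].round(2), np.abs(s["dq"]).max())
m=bot.camera_model("wrist"); np.save("m1.npy",m,allow_pickle=True)
im=bot.grab_frame("wrist"); cv2.imwrite("pics/w1.png",im[:,:,::-1])
im=bot.grab_frame("side"); cv2.imwrite("pics/s1.png",im[:,:,::-1])
E
```

```text
0.95 [ 0.3729789  -0.24089225  0.21156726] 17.954847561790288 -5.7599364582470816e-05 [-0.75 -0.21  2.    0.    1.35  0.51] 1.054397737173063
```

View pics/w1.png

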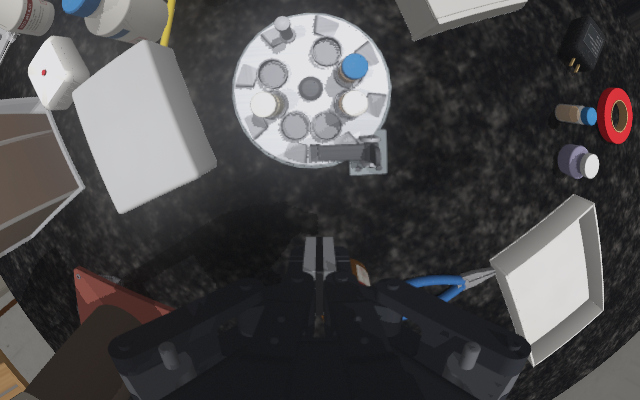

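View pics/s1.png

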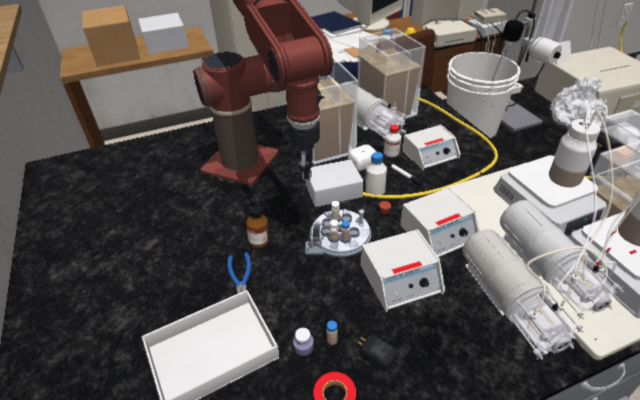

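Request:
servo_tool(steps=[0.02,0,0,0,0,0.02,0,0,0,0,0.02,0,0,0,0,0.02,0,0,0,0])

```text
t: 1.45
tool_pos: [0.3907, -0.2371, 0.2114]
orientation: [-0.0, 0.988, 0.156, -0.0]
wrist_force: [0.3, 0.1, -0.1]
opening: 0.0
```

```bash
python3 - <<'E'
from h import *
s=bot.state(); print(s["t"],s["tool_pos"],yawx(),np.abs(s["dq"]).max())
m=bot.camera_model("wrist"); np.save("m2.npy",m,allow_pickle=True)
im=bot.grab_frame("wrist"); cv2.imwrite("pics/w2.png",im[:,:,::-1])
cv2.imwrite("pics/w2c.png",cv2.resize(im[0:210,210:410,::-1],None,fx=3.6,fy=2.8*3.6/2.8,interpolation=cv2.INTER_CUBIC)[:,:720][:600] if 0 else cv2.resize(im[0:210,210:410,::-1],(570,598),interpolation=cv2.INTER_CUBIC))
E
```

```text
1.45 [ 0.3906633  -0.23707772  0.21136955] 17.925431818170892 0.005227186699621231
```

View pics/w2c.png

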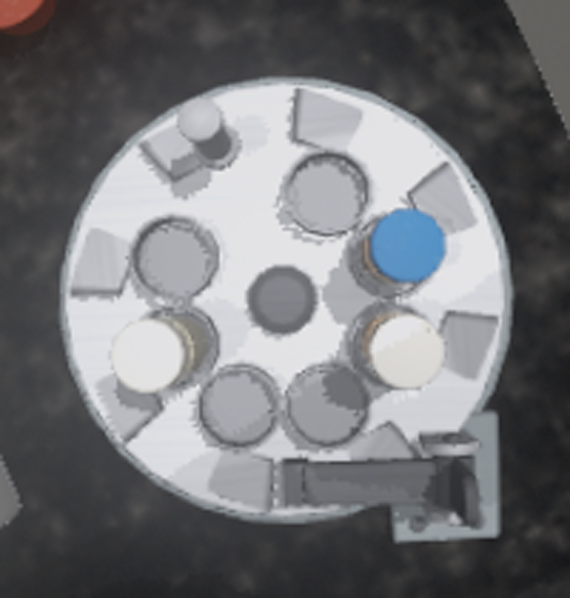

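```bash
python3 - <<'E'
from h import *
m=np.load("m2.npy",allow_pickle=True).item()
im=cv2.imread("pics/w2.png"); f=lambda u,v:(210+u/2.85,v/2.848)
# disc hub by dark circle; post head
hub=onz("wrist",f(282,299),.032,m); post=onz("wrist",f(201,120),.075,m)
nose=onz("wrist",f(295,483),.037,m)
# disc outline -> ellipse centre at z=0.02
g=cv2.cvtColor(im,cv2.COLOR_BGR2GRAY)
mask=np.zeros(g.shape,np.uint8); cv2.circle(mask,(309,105),90,255,-1)
b=((g>110)&(mask>0)).astype(np.uint8)*255
b=cv2.morphologyEx(b,cv2.MORPH_CLOSE,np.ones((15,15)))
cs,_=cv2.findContours(b,cv2.RETR_EXTERNAL,cv2.CHAIN_APPROX_NONE); c=max(cs,key=cv2.contourArea)[:,0]
P=np.array([onz("wrist",p,.02,m)[:2] for p in c])
# circle fit, robust
w=np.ones(len(P),bool)
for _ in range(6):
    A=np.c_[2*P[w],np.ones(w.sum())]; s=np.linalg.lstsq(A,(P[w]**2).sum(1),rcond=None)[0]
    r=np.sqrt(s[2]+s[0]**2+s[1]**2); e=np.abs(np.hypot(*(P-s[:2]).T)-r); w=e<.003
print("disc",s[:2],r,w.mean())
print("hub",hub,"post",post,"nose",nose)
d=post-hub; print("post r",np.hypot(*d[:2]),np.degrees(np.arctan2(d[1],d[0])))
d=nose-hub; print("nose r",np.hypot(*d[:2]),np.degrees(np.arctan2(d[1],d[0])),"expect stand", np.hypot(68,1))
E
```

```text
disc [ 0.45864377 -0.20379048] 0.08546542481704932 0.8303393213572854
hub [ 0.45844784 -0.203846    0.032     ] post [ 0.50616557 -0.16353124  0.075     ] nose [ 0.39617544 -0.22868405  0.037     ]
post r 0.06246808050596867 40.19309408892136
nose r 0.06704313032336545 -158.25485116169358 expect stand 68.00735254367721
```

```bash
cat >> h.py <<'E'
YAW=np.radians(-159.5); HUB=np.array([.4585,-.2038])
def S2W(p):
    c,s=np.cos(YAW),np.sin(YAW); return np.array([HUB[0]+c*p[0]-s*p[1],HUB[1]+s*p[0]+c*p[1],p[2]])
def W2S(p):
    c,s=np.cos(YAW),np.sin(YAW); d=np.array(p[:2])-HUB; return np.array([c*d[0]+s*d[1],-s*d[0]+c*d[1],p[2]])
E
cat > ov.py <<'E'
from h import *
import sys
def overlay(im,n,m,pts,out,crop,sc):
    x0,x1,y0,y1=crop
    o=cv2.resize(im[y0:y1,x0:x1],None,fx=sc,fy=sc,interpolation=cv2.INTER_CUBIC)
    for p,col in pts:
        u=(proj(n,S2W(p),m)-[x0,y0])*sc
        cv2.circle(o,tuple(int(v) for v in u),3,col,-1)
    cv2.imwrite(out,o)
mm=.001
B=lambda x,y,z:np.array([x,y,z])*mm
def pawlpts(th=0):
    pts=[]
    def rot(y,z): # y,z rel pivot; th lifts nose: tab +z -> +y
        return y*np.cos(th)+z*np.sin(th), z*np.cos(th)-y*np.sin(th)
    for x in (59,77):
        for y in (-2.5,2.5):
            a,b=rot(y,42); pts.append((B(x,58+a,42+b),(0,0,255)))
    for x in (60,76):
        a,b=rot(-57,-5); pts.append((B(x,58+a,42+b),(0,255,0)))
    for x in (53.5,82.5):
        for y in (48,68): pts.append((B(x,y,52),(255,0,255)))
    return pts
E
python3 - <<'E'
from ov import *
m=np.load("m2.npy",allow_pickle=True).item(); im=cv2.imread("pics/w2.png")
pts=pawlpts()+[(B(0,0,32),(0,255,255))]+[(B(84*np.cos(a),84*np.sin(a),20),(255,255,0)) for a in np.arange(0,6.28,.3)]
for t in (-.04,):
    a=np.arctan2(-24,-59)+t; pts.append((B(64*np.cos(a),64*np.sin(a),75),(0,255,255)))
overlay(im,"wrist",m,pts,"pics/ov1.png",(215,405,0,200),3)
E
```

```text
(no output)
```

View pics/ov1.png

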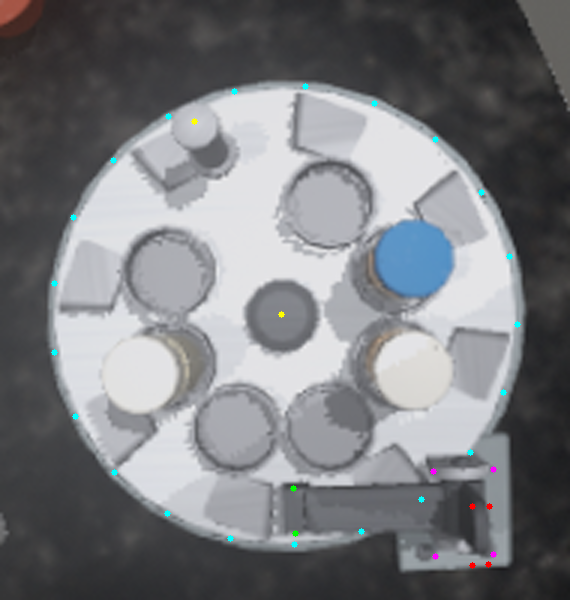

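```bash
python3 - <<'E'
from ov import *
im=cv2.imread("pics/w2.png")
overlay(im,"wrist",None,[],"pics/z2.png",(300,400,135,200),8)
E
```

```text
(no output)
```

View pics/z2.png

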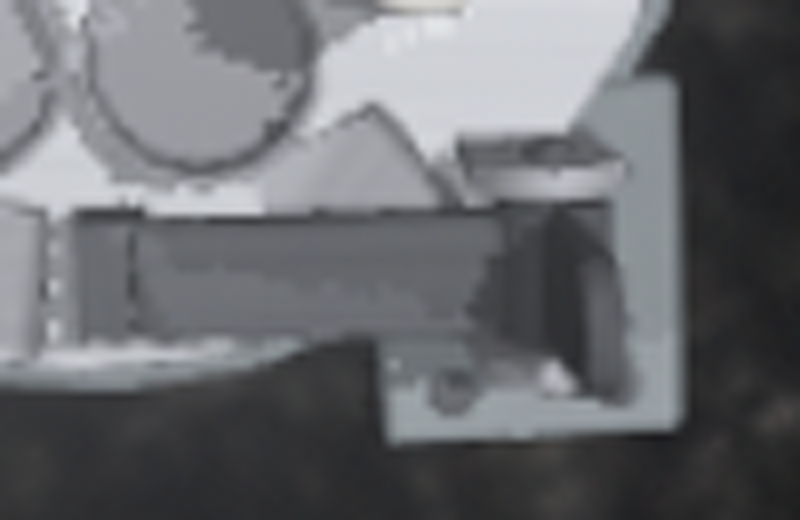

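```bash
python3 - <<'E'
from h import *
m=np.load("m2.npy",allow_pickle=True).item()
f=lambda u,v:(300+u/8,135+v/8)
def ang(a,b): d=b-a; return np.degrees(np.arctan2(d[1],d[0])),np.hypot(*d[:2])*1000
for z in (.008,.012): 
  print("lug bottom",ang(onz("wrist",f(388,443),z,m),onz("wrist",f(680,430),z,m)), "right",ang(onz("wrist",f(682,425),z,m),onz("wrist",f(670,85),z,m)))
c=(np.array(f(80,212))+f(80,345))/2; print("nose end",W2S(onz("wrist",c,.037,m))*1000)
print("arm up edge",ang(onz("wrist",f(80,212),.037,m),onz("wrist",f(500,205),.047,m)))
print("tab corner low",W2S(onz("wrist",f(618,402),.084,m))*1000,"up",W2S(onz("wrist",f(600,245),.084,m))*1000)
print("cheek top corners",W2S(onz("wrist",f(458,137),.052,m))*1000,W2S(onz("wrist",f(625,165),.052,m))*1000,W2S(onz("wrist",f(455,178),.052,m))*1000)
E
```

```text
lug bottom (np.float64(-69.40970080315094), np.float64(43.21563148605243)) right (np.float64(22.665810575444475), np.float64(50.18042478569987))
lug bottom (np.float64(-69.40970080315093), np.float64(42.71454088735253)) right (np.float64(22.665810575444514), np.float64(49.59857654620355))
nose end [67.15187408 -2.18061234 37.        ]
arm up edge (np.float64(-68.98971655580478), np.float64(53.2314272228643))
tab corner low [74.23526903 59.81980654 84.        ] up [55.99922014 57.76153957 84.        ]
cheek top corners [48.24760718 45.75831925 52.        ] [52.42824701 66.67356106 52.        ] [53.36552912 45.27491605 52.        ]
```

```bash
sed -i 's/radians(-159.5)/radians(-158.9)/' h.py; python3 - <<'E'
from ov import *
m=np.load("m2.npy",allow_pickle=True).item()
f=lambda u,v:(215+u/3,v/3)
for n,p in dict(blue=(415,259),w1=(412,370),w2=(141,374)).items(): print(n,(W2S(onz("wrist",f(*p),.086,m))*1000).round(1))
s=bot.state(); print("tcp px",proj("wrist",s["tool_pos"],m))
im=cv2.imread("pics/w2.png"); overlay(im,"wrist",m,[(W2S(s["tool_pos"]),(0,0,255))],"pics/f2.png",(250,390,210,310),5.5)
E
```

```text
blue [-14.   40.3  86. ]
w1 [18.  37.9 86. ]
w2 [ 14.3 -39.9  86. ]
tcp px [320.37786483 254.57160253]
```

View pics/f2.png

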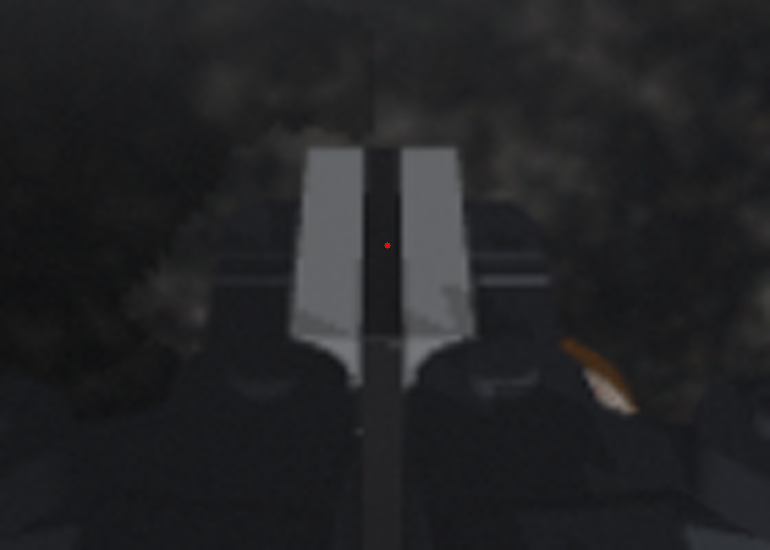

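```bash
python3 - <<'E'
from h import *
m=np.load("m2.npy",allow_pickle=True).item(); s=bot.state(); R=toolR(s)
for x in (.011,):
  for y in (.007,.0145):
    for h in (0,.01,.02,.03,.04,.05):
      print(x,y,h,((proj("wrist",s["tool_pos"]+R@[x,y,-h],m)-[250,210])*5.5).round())
E
```

```text
0.011 0.007 0 [464. 137.]
0.011 0.007 0.01 [470. 185.]
0.011 0.007 0.02 [476. 238.]
0.011 0.007 0.03 [483. 299.]
0.011 0.007 0.04 [491. 369.]
0.011 0.007 0.05 [500. 449.]
0.011 0.0145 0 [547. 137.]
0.011 0.0145 0.01 [557. 184.]
0.011 0.0145 0.02 [569. 237.]
0.011 0.0145 0.03 [583. 297.]
0.011 0.0145 0.04 [598. 367.]
0.011 0.0145 0.05 [615. 446.]
```

```bash
python3 - <<'E'
from h import *
for p in [(67,34,100),(67,34,73)]: print(S2W(np.array(p)/1000.), delta(S2W(np.array(p)/1000.)), yawx())
E
```

```text
[ 0.408232   -0.25964021  0.1       ] [  9.8  26.8 111.4] 17.90296149108834
[ 0.408232   -0.25964021  0.073     ] [  9.8  26.8 138.4] 17.90296149108834
```

Request:
servo_tool(steps=[0.01,0.027,0.03,-3.2,0,0.01,0.027,0.07,-3.2,0,0.01,0.027,0.1,-3.2,0,0.01,0.027,0.12,-3.2,0,0.01,0.027,0.138,-3.2,0,0.01,0.027,0.138,-3.2,0,0.01,0.027,0.138,-3.2,0])

```text
t: 2.2
tool_pos: [0.4088, -0.2595, 0.0737]
orientation: [-0.0, 0.983, 0.183, -0.0]
wrist_force: [-0.3, -0.1, 1.5]
opening: -0.0002
```

```bash
python3 - <<'E'
from ov import *
s=bot.state(); print(s["t"],s["tool_pos"],W2S(s["tool_pos"])*1000,yawx(),s["wrist_force"].round(2),np.abs(s["dq"]).max())
m=bot.camera_model("wrist")
im=bot.grab_frame("wrist"); cv2.imwrite("pics/w3.png",im[:,:,::-1])
im=bot.grab_frame("side"); overlay(im[:,:,::-1],"side",None,[],"pics/s3.png",(290,390,180,260),7)
E
```

```text
2.2 [ 0.4088232  -0.25946465  0.07373062] [66.3852414  34.04904492 73.73062081] 21.12139326407236 [-0.27 -0.09  1.49] 0.023578149290377038
```

View pics/w3.png

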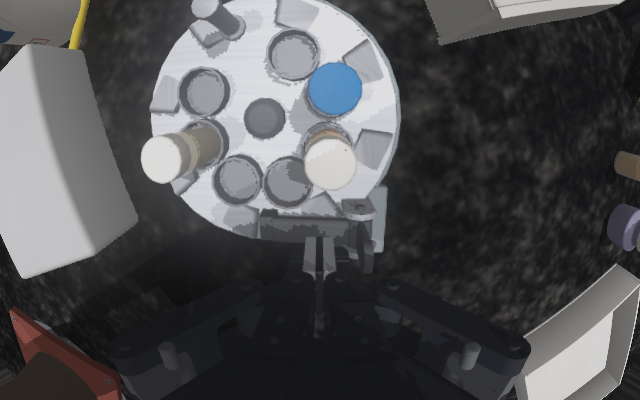

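View pics/s3.png

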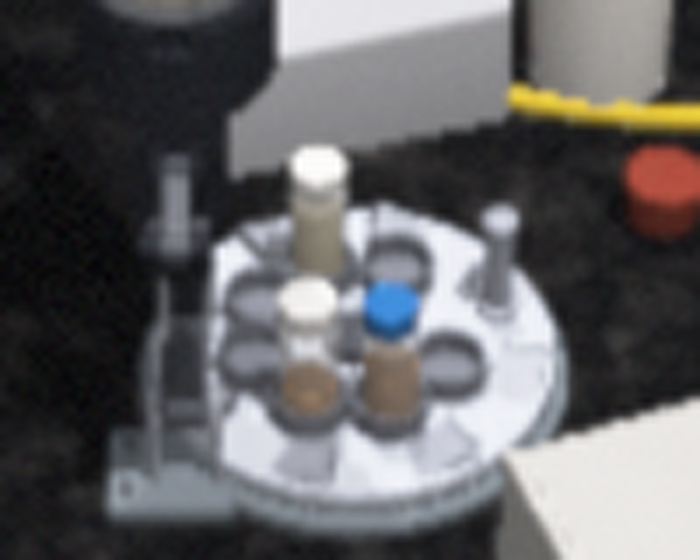

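Request:
servo_tool(steps=[0,0.008,0,0,0,0,0.013,0,0,0,0,0.017,0,0,0,0,0.021,0,0,0,0,0.025,0,0,0,0,0.029,0,0,0,0,0.032,0,0,0,0,0.035,0,0,0])

```text
t: 3.1
tool_pos: [0.4219, -0.2918, 0.0734]
orientation: [-0.0, 0.983, 0.184, -0.0]
wrist_force: [0.1, 0.2, -0.1]
opening: -0.0
```

Request:
servo_tool(steps=[0,0,0,0,0,0,0,0,0,0,0,0,0,0,0])

```text
t: 3.4
tool_pos: [0.422, -0.2918, 0.0736]
orientation: [0.0, 0.983, 0.184, 0.0]
wrist_force: [0.1, -0.1, -0.6]
opening: -0.0001
```

```bash
python3 - <<'E'
from ov import *
s=bot.state(); print(s["t"],s["tool_pos"],W2S(s["tool_pos"])*1000,yawx(),s["wrist_force"].round(2))
im=bot.grab_frame("wrist"); cv2.imwrite("pics/w4.png",im[:,:,::-1])
im=bot.grab_frame("side"); overlay(im[:,:,::-1],"side",None,[],"pics/s4.png",(290,390,180,260),7)
E
```

```text
3.4 [ 0.42198251 -0.29177367  0.07361295] [65.73935733 68.92916777 73.61295414] 21.177230640854155 [ 0.09 -0.07 -0.57]
```

View pics/w4.png

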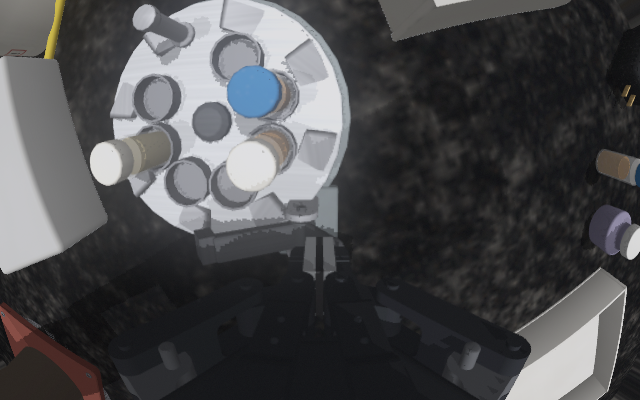

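View pics/s4.png

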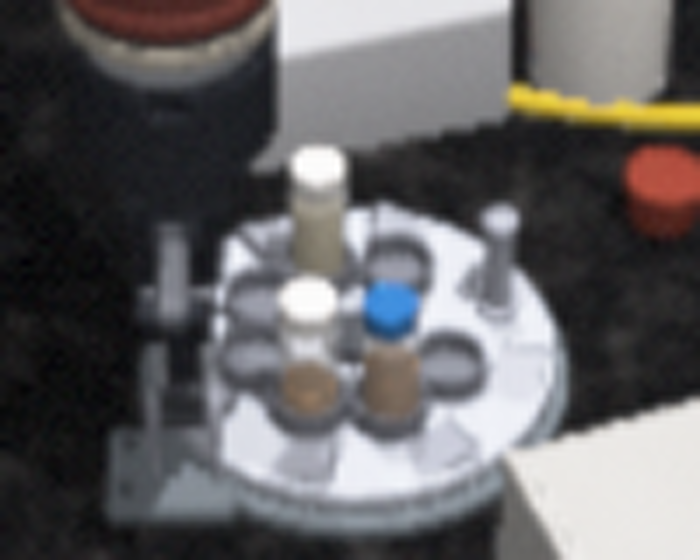

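Request:
servo_tool(steps=[0,-0.012,0,0,0,0,-0.012,-0.04,0,0,0,-0.014,-0.08,0,0,0.045,-0.03,-0.08,-8,0,0.09,-0.05,-0.08,-16,0,0.141,-0.07,-0.08,-25,0,0.141,-0.07,-0.08,-33,0,0.141,-0.07,-0.08,-38,0])

```text
t: 4.3
tool_pos: [0.5287, -0.1728, 0.1533]
orientation: [-0.0, 0.867, 0.498, -0.0]
wrist_force: [-0.4, 0.2, 0.3]
opening: -0.0002
```

Request:
servo_tool(steps=[0,0,0,0,0,0,0,0,0,0])

```text
t: 4.5
tool_pos: [0.5276, -0.175, 0.1534]
orientation: [-0.0, 0.87, 0.493, -0.0]
wrist_force: [0.2, 0.6, -0.8]
opening: 0.0
```

```bash
python3 - <<'E'
from ov import *
s=bot.state(); print(s["t"],s["tool_pos"],W2S(s["tool_pos"])*1000,yawx(),s["wrist_force"].round(2),np.abs(s["dq"]).max(),s["joint_pos"].round(2))
print(delta(S2W(np.array([-75.6,-1.5,58])/1000)))
m=bot.camera_model("wrist"); im=bot.grab_frame("wrist")[:,:,::-1]
cv2.imwrite("pics/w5.png",im)
im=bot.grab_frame("side")[:,:,::-1]; pts=pawlpts(.59)
cv2.imwrite("pics/s5raw.png",im)
overlay(im,"side",None,pts,"pics/s5.png",(290,390,180,260),7)
E
```

```text
4.5 [ 0.52763222 -0.17498421  0.15336988] [-74.87074235  -1.9964141  153.36987605] 59.04463578699061 [ 0.15  0.63 -0.75] 0.011040521241630638 [-0.46  0.13  1.79  0.    1.23  0.08]
[ 0.3  0.9 95.4]
```

View pics/w5.png

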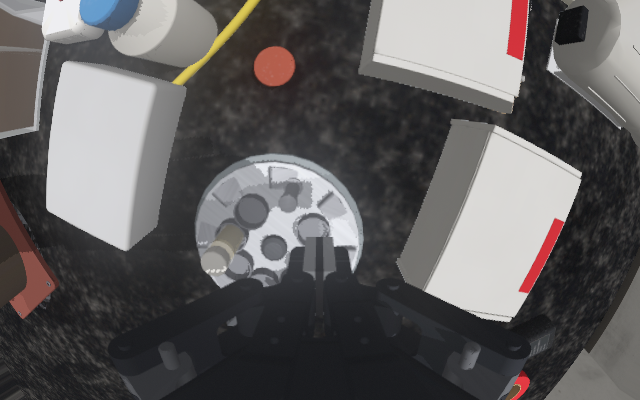

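View pics/s5.png

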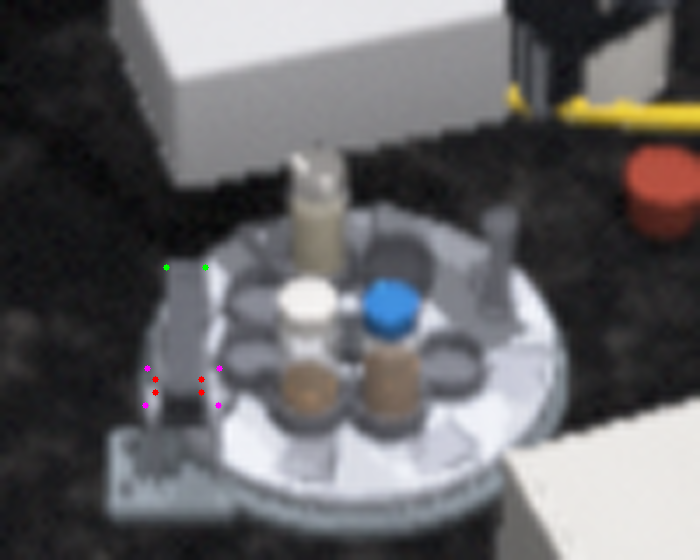

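Request:
servo_tool(steps=[0,0.001,0.03,0,0,0,0.001,0.06,0,0,0,0.001,0.085,0,0,0,0.001,0.095,0,0,0,0.001,0.095,0,0])

```text
t: 5.1
tool_pos: [0.5275, -0.1756, 0.057]
orientation: [-0.001, 0.87, 0.493, -0.001]
wrist_force: [0.0, 0.4, -0.3]
opening: 0.0002
```

```bash
python3 - <<'E'
from ov import *
s=bot.state(); print(s["t"],W2S(s["tool_pos"])*1000,yawx(),s["wrist_force"].round(2),np.abs(s["dq"]).max())
n=np.array([np.cos(np.radians(-52)),np.sin(np.radians(-52))])
for j in (-.05,.1,.2,.3,.4,.5,.55,.6,.62):
    a=np.arctan2(-24,-59)+j; P=64*np.array([np.cos(a),np.sin(a)])-n*14.5
    print(j,delta(S2W(np.array([P[0],P[1],58])/1000)))
m=bot.camera_model("wrist"); im=bot.grab_frame("wrist")[:,:,::-1]
a=np.arctan2(-24,-59)-.05
overlay(im,"wrist",m,[(B(64*np.cos(a),64*np.sin(a),75),(0,0,255))],"pics/w6.png",(200,420,120,300),3.3)
E
```

```text
5.1 [-74.50838569  -1.46076732  56.97083799] 59.100751825588084 [ 0.01  0.38 -0.32] 0.03639821447802472
-0.05 [ 1.  -9.7 -1. ]
0.1 [  3.4 -19.   -1. ]
0.2 [  4.2 -25.3  -0.9]
0.3 [  4.4 -31.7  -0.9]
0.4 [  3.9 -38.1  -0.9]
0.5 [  2.8 -44.4  -0.9]
0.55 [  2.  -47.5  -0.9]
0.6 [  1.1 -50.5  -0.9]
0.62 [  0.7 -51.8  -0.9]
```

View pics/w6.png

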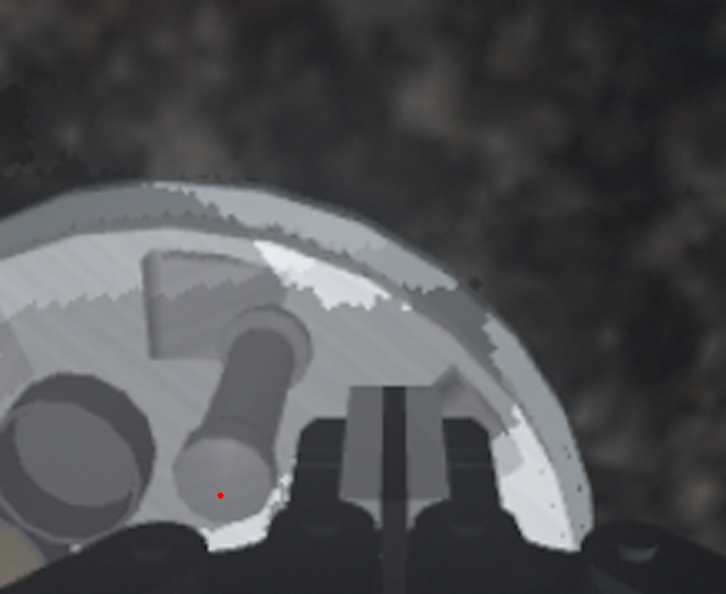

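Request:
servo_tool(steps=[0.001,-0.005,-0.004,0,0,0.002,-0.01,-0.008,0,0,0.003,-0.015,-0.008,0,0,0.004,-0.02,-0.008,0,0,0.004,-0.024,-0.008,0,0,0.004,-0.028,-0.008,0,0,0.004,-0.032,-0.008,0,0,0.004,-0.032,-0.008,0,0])

```text
t: 5.95
tool_pos: [0.5037, -0.1555, 0.0672]
orientation: [-0.0, 0.87, 0.494, 0.001]
wrist_force: [1.8, 4.2, 7.0]
opening: -0.0001
```

```bash
python3 - <<'E'
from ov import *
s=bot.state(); print(s["t"],W2S(s["tool_pos"])*1000,yawx(),s["wrist_force"].round(2),np.abs(s["dq"]).max())
n=np.array([np.cos(np.radians(-52)),np.sin(np.radians(-52))])
for j in (.3,.4,.5,.55,.6,.62):
    a=np.arctan2(-24,-59)+j; P=64*np.array([np.cos(a),np.sin(a)])-n*14.5
    print(j,delta(S2W(np.array([P[0],P[1],58])/1000)))
m=bot.camera_model("wrist"); np.save("m7.npy",m,allow_pickle=True); im=bot.grab_frame("wrist")[:,:,::-1]
pts=[]
for j in (.2,.3,.4,.5):
    a=np.arctan2(-24,-59)+j; pts.append((B(64*np.cos(a),64*np.sin(a),75),(0,0,255)))
overlay(im,"wrist",m,pts,"pics/w7.png",(200,420,120,300),3.3)
im=bot.grab_frame("side")[:,:,::-1]
overlay(im,"side",None,pts,"pics/s7.png",(290,390,180,260),7)
E
```

```text
5.95 [-59.51065902 -28.80393196  67.21221972] 59.180707992990484 [1.78 4.2  7.02] 0.005885386158396785
0.3 [-0.7 -0.9  9.2]
0.4 [-1.1 -7.3  9.2]
0.5 [ -2.2 -13.6   9.2]
0.55 [ -3.  -16.7   9.2]
0.6 [ -3.9 -19.8   9.2]
0.62 [ -4.3 -21.    9.2]
```

View pics/w7.png

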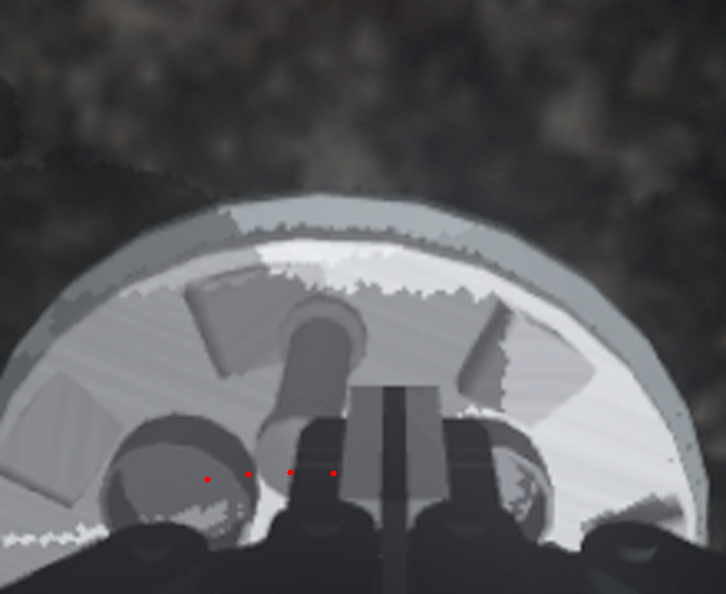

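View pics/s7.png

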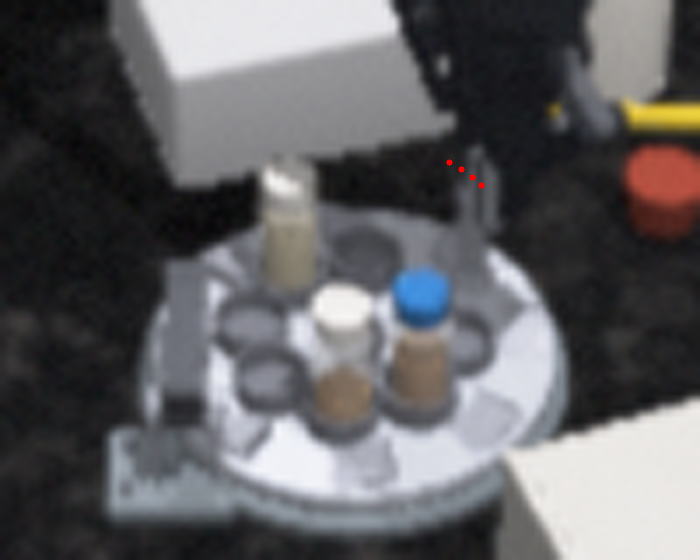

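Request:
servo_tool(steps=[-0.0005,-0.004,0,0,0,-0.001,-0.008,0,0,0,-0.002,-0.012,0,0,0,-0.003,-0.015,0,0,0,-0.004,-0.018,0,0,0,-0.004,-0.021,0,0,0,-0.004,-0.021,0,0,0,-0.004,-0.021,0,0,0])

```text
t: 6.85
tool_pos: [0.4832, -0.1488, 0.0671]
orientation: [0.0, 0.87, 0.494, -0.0]
wrist_force: [-0.2, 0.7, 8.9]
opening: -0.0001
```

Request:
servo_tool(steps=[0,0.004,0,0,0,0,0.008,0,0,0,0,0.008,-0.03,0,0,0,0.008,-0.08,0,0,0,0.008,-0.09,0,0,0,0.008,-0.09,0,0])

```text
t: 7.45
tool_pos: [0.4911, -0.1536, 0.1584]
orientation: [0.002, 0.87, 0.494, 0.001]
wrist_force: [0.0, 0.4, -0.7]
opening: -0.0002
```

```bash
python3 - <<'E'
from ov import *
s=bot.state(); print(s["t"],W2S(s["tool_pos"])*1000,yawx(),s["wrist_force"].round(2),np.abs(s["dq"]).max())
m=bot.camera_model("wrist"); np.save("m8.npy",m,allow_pickle=True); im=bot.grab_frame("wrist")[:,:,::-1]
cv2.imwrite("pics/w8r.png",im)
pts=[]
for j in (.4,.5,.6,.7):
    a=np.arctan2(-24,-59)+j; pts.append((B(64*np.cos(a),64*np.sin(a),75),(0,0,255)))
overlay(im,"wrist",m,pts,"pics/w8.png",(180,420,100,300),3)
im=bot.grab_frame("side")[:,:,::-1]
overlay(im,"side",None,pts,"pics/s8.png",(290,390,180,260),7)
E
```

```text
7.45 [-48.43167311 -35.09058558 158.4159883 ] 59.181750228052785 [ 0.03  0.41 -0.67] 0.05397004854024507
```

View pics/w8.png

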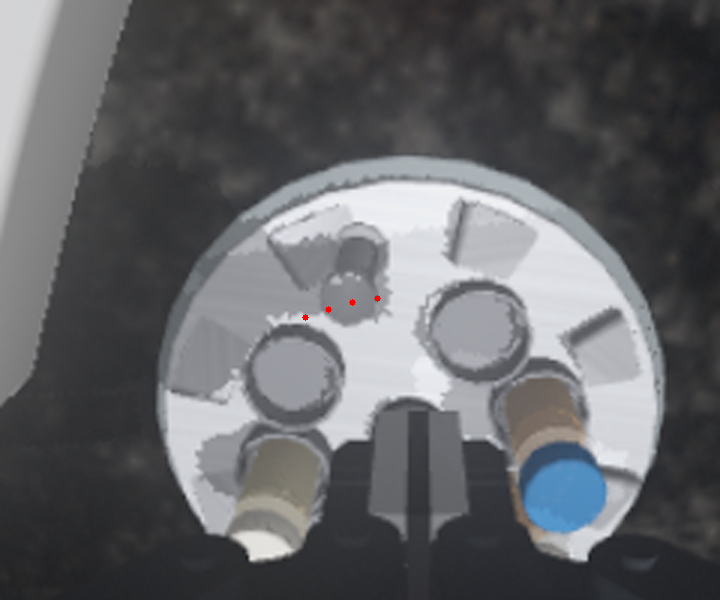

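View pics/s8.png

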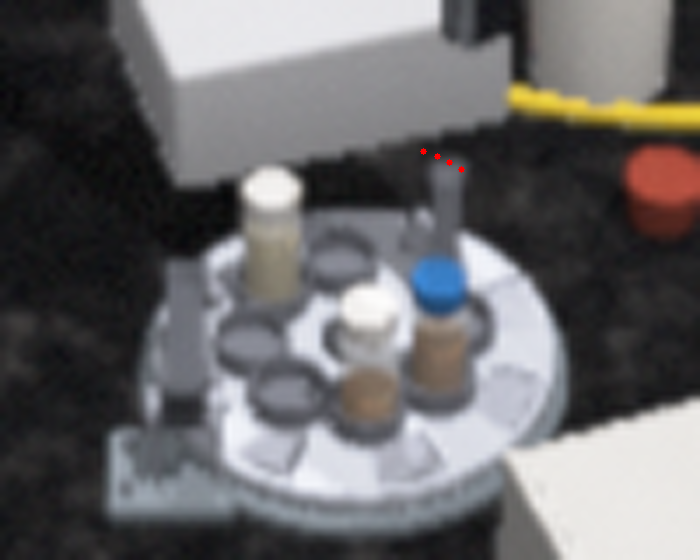

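Request:
servo_tool(steps=[0.003,0.014,0,0,0,0.003,0.014,0.04,0,0,0.003,0.014,0.08,0,0,0.003,0.014,0.103,0,0,0.003,0.014,0.103,0,0])

```text
t: 8.05
tool_pos: [0.4984, -0.155, 0.047]
orientation: [-0.005, 0.87, 0.494, -0.004]
wrist_force: [-0.1, 0.2, -2.1]
opening: -0.0003
```

Request:
servo_tool(steps=[0,-0.004,0,0,0,0,-0.008,0,0,0,0,-0.011,0,0,0,0,-0.011,0,0,0])

```text
t: 8.45
tool_pos: [0.4949, -0.152, 0.0548]
orientation: [0.001, 0.87, 0.494, 0.001]
wrist_force: [-0.4, 0.0, 0.2]
opening: 0.0001
```

```bash
cat > look.py <<'E'
from ov import *
import sys
k=sys.argv[1]
s=bot.state(); print(s["t"],W2S(s["tool_pos"])*1000,yawx(),s["wrist_force"].round(2),np.abs(s["dq"]).max())
a=np.arctan2(-24,-59)+.51; P=64*np.array([np.cos(a),np.sin(a)]); r=P-W2S(s["tool_pos"])[:2]*1000; y=toolR(s)
print("post(.51) rel tool xy", (y.T@(S2W(np.array([*P,0])/1000)-s["tool_pos"]))*1000)
m=bot.camera_model("wrist"); im=bot.grab_frame("wrist")[:,:,::-1]
pts=[]
for j in (.4,.5,.6,.7):
    a=np.arctan2(-24,-59)+j; pts.append((B(64*np.cos(a),64*np.sin(a),75),(0,0,255)))
overlay(im,"wrist",m,pts,f"pics/w{k}.png",(180,420,100,300),3)
im=bot.grab_frame("side")[:,:,::-1]
overlay(im,"side",None,pts,f"pics/s{k}.png",(290,390,180,260),7)
E
python3 look.py 9
```

```text
8.45 [-52.61847633 -35.22623179  54.83148287] 59.19150812284663 [-0.38  0.01  0.19] 0.00905866012754743
post(.51) rel tool xy [ -0.86146324 -19.54705032  54.78698533]
```

View pics/w9.png

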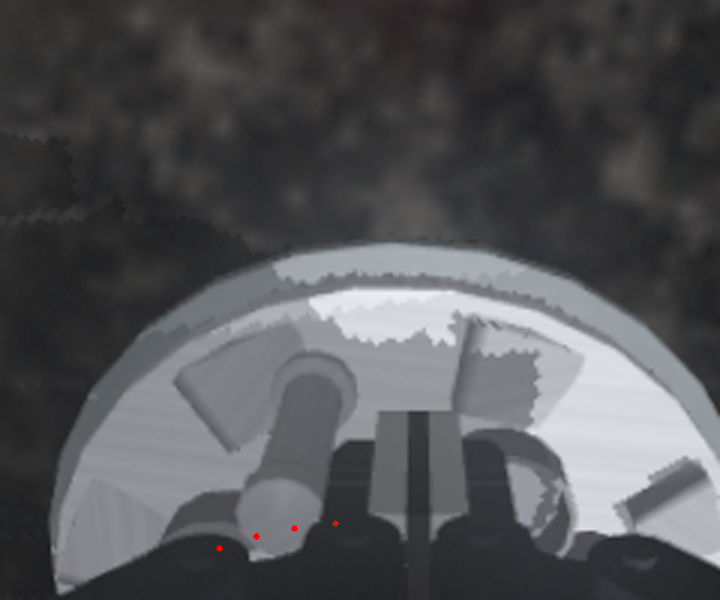

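View pics/s9.png

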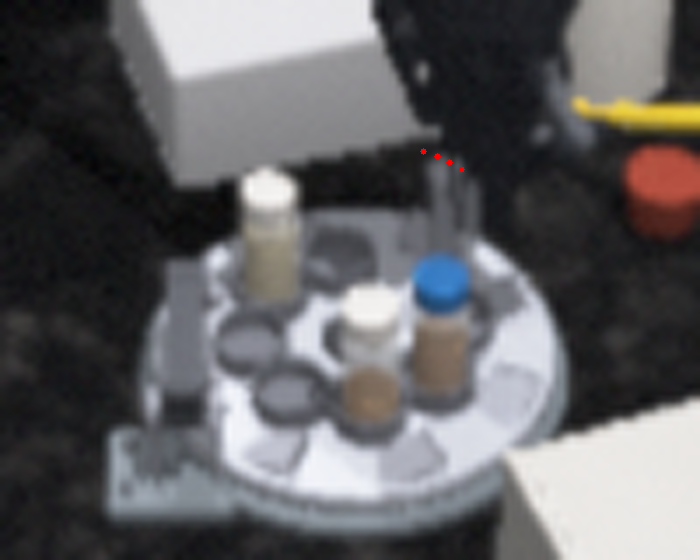

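Request:
servo_tool(steps=[0,-0.002,0,0,0,0,-0.004,0,0,0,0,-0.005,0,0,0,0,-0.005,0,0,0,0,-0.005,0,0,0])

```text
t: 9.05
tool_pos: [0.4901, -0.1492, 0.0535]
orientation: [-0.0, 0.87, 0.494, 0.0]
wrist_force: [0.2, -1.4, 0.9]
opening: 0.0002
```

Request:
servo_tool(steps=[0,0.004,0,0,0,0,0.012,0,0,0,0,0.012,-0.02,0,0,0,0.012,-0.06,0,0,0,0.012,-0.1,0,0,0,0.012,-0.11,0,0,0,0.012,-0.11,0,0])

```text
t: 9.75
tool_pos: [0.5022, -0.1563, 0.1658]
orientation: [0.002, 0.87, 0.494, 0.001]
wrist_force: [0.2, 0.9, -0.6]
opening: 0.0001
```

```bash
python3 look.py 10
```

```text
9.75 [-57.87488108 -28.54879915 165.78832392] 59.17890496084271 [ 0.25  0.89 -0.59] 0.059077004630533066
post(.51) rel tool xy [ -0.95037345 -28.6954567  165.6554876 ]
```

View pics/w10.png

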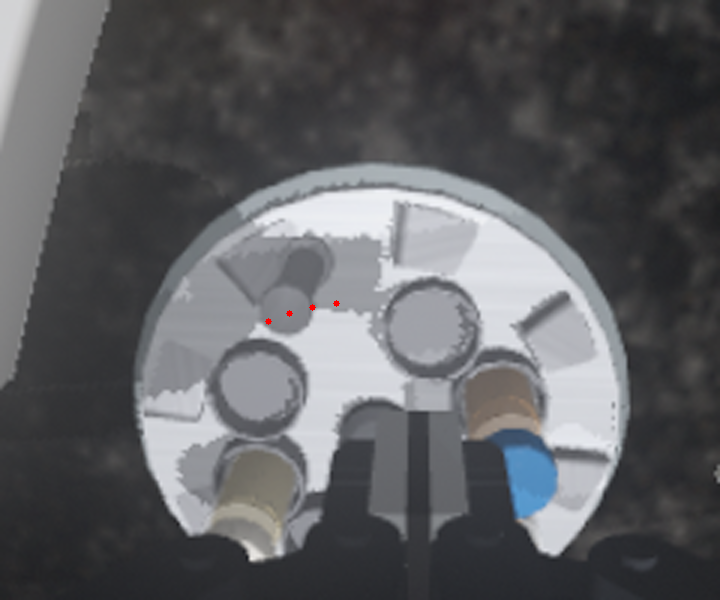

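View pics/s10.png

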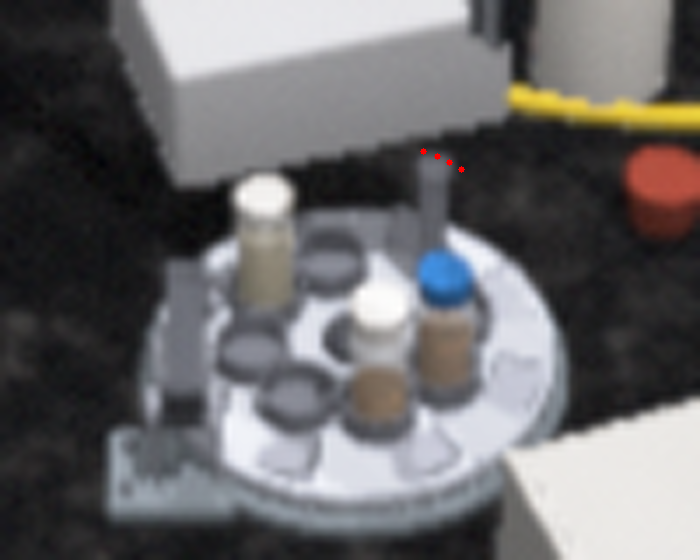

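Request:
servo_tool(steps=[-0.04,0.007,0,7,0,-0.08,0.014,0,15,0,-0.12,0.021,0,23,0,-0.16,0.028,0,31,0,-0.182,0.032,0,38,0,-0.182,0.032,0,38,0,-0.182,0.032,0,38,0])

```text
t: 10.55
tool_pos: [0.4336, -0.3273, 0.1613]
orientation: [-0.002, 0.983, 0.184, -0.001]
wrist_force: [0.5, 0.0, -0.2]
opening: 0.0
```

```bash
python3 - <<'E'
from ov import *
s=bot.state(); print(s["t"],W2S(s["tool_pos"])*1000,yawx(),s["wrist_force"].round(2),np.abs(s["dq"]).max())
print(delta(S2W(np.array([66.5,109,70])/1000)))
m=bot.camera_model("wrist"); im=bot.grab_frame("wrist")[:,:,::-1]
overlay(im,"wrist",m,pawlpts(.59),"pics/w11.png",(180,440,80,300),2.7)
E
```

```text
10.55 [ 67.64818732 106.26520784 161.27354374] 21.221144051141223 [ 0.52  0.03 -0.24] 0.029176797130905374
[ 1.2  3.1 91.3]
```

View pics/w11.png

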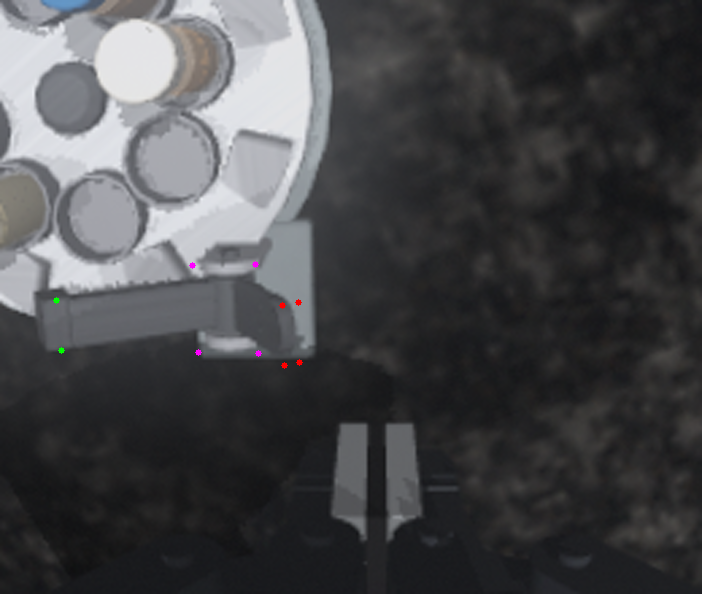

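Request:
servo_tool(steps=[0.002,0.003,0.03,0,0,0.002,0.003,0.06,0,0,0.002,0.003,0.08,0,0,0.002,0.003,0.091,0,0,0.002,0.003,0.091,0,0,0.002,0.003,0.091,0,0])

```text
t: 11.2
tool_pos: [0.4382, -0.3299, 0.0731]
orientation: [0.0, 0.983, 0.184, 0.0]
wrist_force: [0.7, -0.0, 1.0]
opening: -0.0004
```

Request:
servo_tool(steps=[0,-0.006,0,0,0,0,-0.012,0,0,0,0,-0.016,0,0,0,0,-0.02,0,0,0,0,-0.024,0,0,0,0,-0.028,0,0,0,0,-0.032,0,0,0,0,-0.032,0,0,0])

```text
t: 12.0
tool_pos: [0.4274, -0.3025, 0.0751]
orientation: [0.003, 0.983, 0.184, 0.001]
wrist_force: [-1.2, -3.5, 9.2]
opening: -0.0001
```

```bash
cat > look2.py <<'E'
from ov import *
import sys
k=sys.argv[1]; th=float(sys.argv[2])
s=bot.state(); print(s["t"],W2S(s["tool_pos"])*1000,yawx(),s["wrist_force"].round(2),np.abs(s["dq"]).max())
m=bot.camera_model("wrist"); im=bot.grab_frame("wrist")[:,:,::-1]
overlay(im,"wrist",m,[],f"pics/w{k}.png",(180,440,80,300),2.7)
im=bot.grab_frame("side")[:,:,::-1]
overlay(im,"side",None,pawlpts(th),f"pics/s{k}.png",(290,390,180,260),7)
E
python3 look2.py 12 0
```

```text
12.0 [64.57292983 80.92577443 75.05620754] 21.195375683687832 [-1.17 -3.51  9.18] 0.006723017848522899
```

View pics/w12.png

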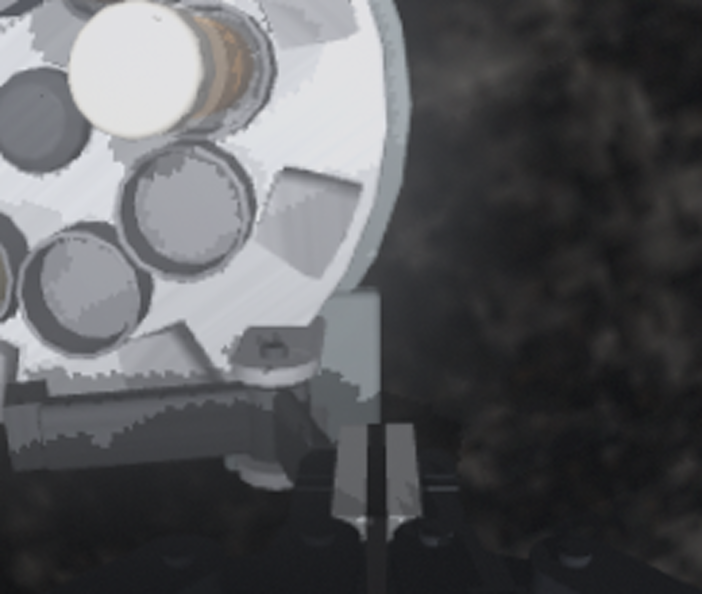

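View pics/s12.png

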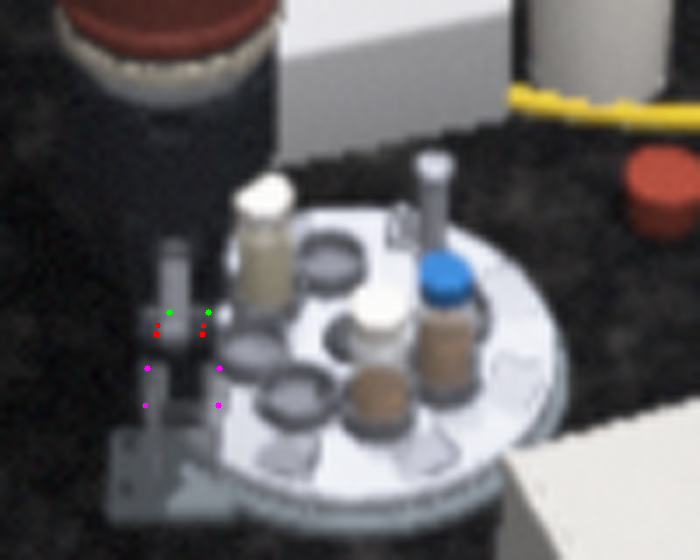

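Request:
servo_tool(steps=[0,0.01,0,0,0,0,0.025,0,0,0,0,0.033,0.005,0,0,0,0.033,0.011,0,0,0,0.033,0.011,0,0])

```text
t: 12.6
tool_pos: [0.4368, -0.3299, 0.0596]
orientation: [-0.002, 0.983, 0.184, -0.001]
wrist_force: [-0.6, 0.8, -0.3]
opening: 0.0003
```

Request:
servo_tool(steps=[0,-0.005,0,0,0,0,-0.01,0,0,0,0,-0.014,0,0,0,0,-0.018,0,0,0,0,-0.022,0,0,0,0,-0.026,0,0,0,0,-0.026,0,0,0])

```text
t: 13.3
tool_pos: [0.4285, -0.3065, 0.0617]
orientation: [0.0, 0.983, 0.184, 0.0]
wrist_force: [-0.1, -0.3, -0.3]
opening: 0.0001
```

```bash
python3 look2.py 13 0.3
```

```text
13.3 [64.95698853 84.99217154 61.67789861] 21.191955572648403 [-0.1  -0.34 -0.35] 0.012501869012787239
```

View pics/w13.png

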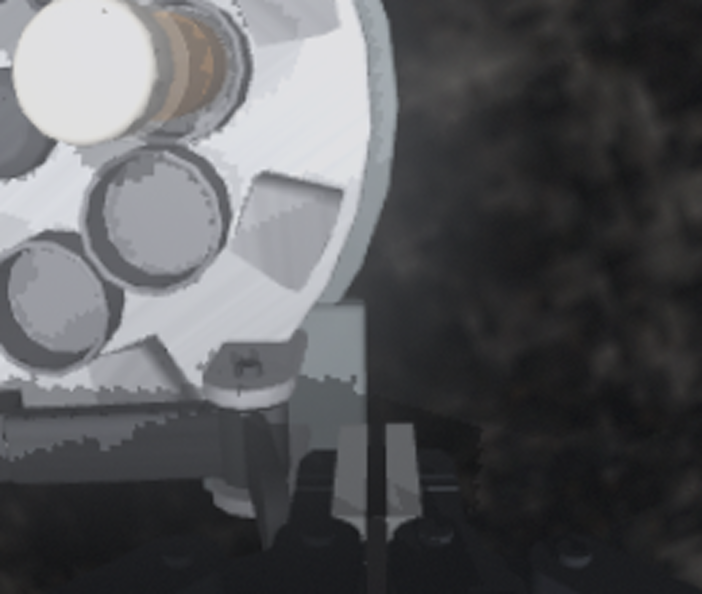

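View pics/s13.png

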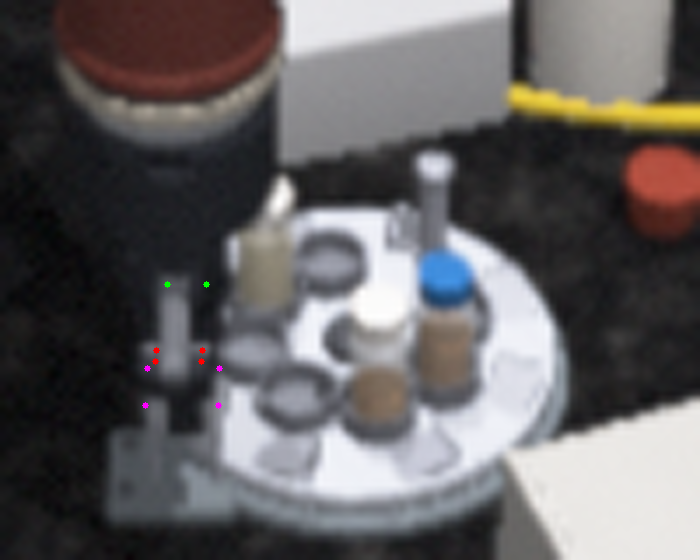

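Request:
servo_tool(steps=[0,-0.003,0,0,0,0,-0.006,0,0,0,0,-0.009,0,0,0,0,-0.012,0,0,0,0,-0.012,0,0,0])

```text
t: 13.9
tool_pos: [0.4245, -0.2965, 0.0616]
orientation: [0.001, 0.983, 0.184, 0.0]
wrist_force: [2.3, -5.4, -3.6]
opening: 0.0002
```

```bash
python3 look2.py 14 0
```

```text
13.9 [65.06730745 74.29809461 61.6274596 ] 21.194101787316125 [ 2.34 -5.37 -3.57] 0.0059053989375686105
```

View pics/w14.png

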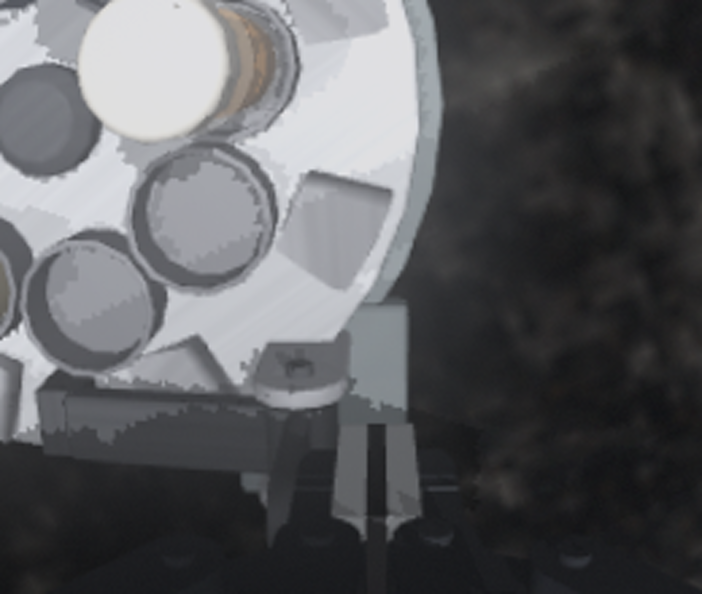

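Request:
servo_tool(steps=[0,-0.0015,0,0,0,0,-0.003,0,0,0,0,-0.003,0,0,0])

```text
t: 14.3
tool_pos: [0.4244, -0.2962, 0.0618]
orientation: [0.004, 0.983, 0.184, 0.001]
wrist_force: [5.2, -13.9, -11.3]
opening: -0.0004
```

```bash
python3 look2.py 15 0
```

```text
14.3 [65.07021021 73.87837283 61.79202678] 21.183578792083495 [  5.17 -13.93 -11.26] 0.004739346411940456
```

View pics/w15.png

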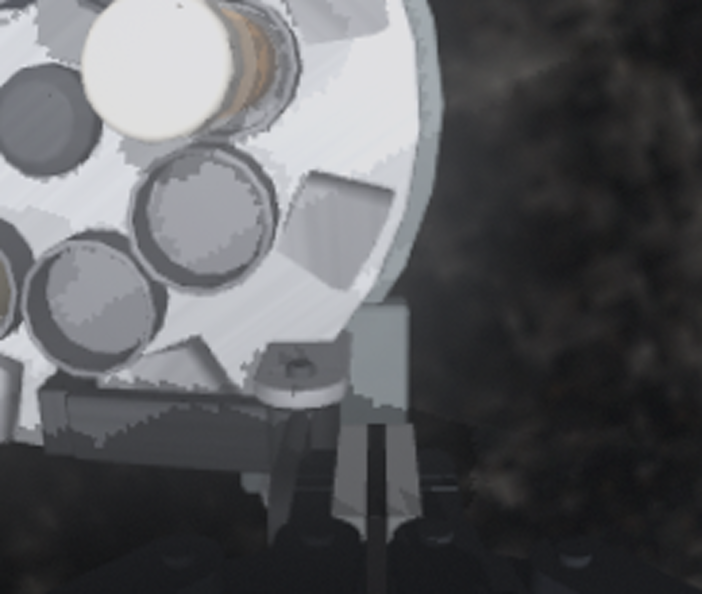

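View pics/s15.png

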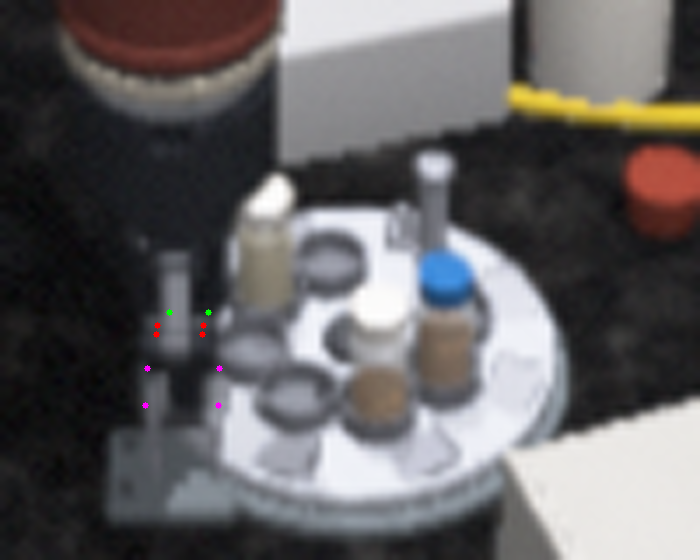

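Request:
servo_tool(steps=[0,0.008,0,0,0,0,0.02,0,0,0,0,0.03,-0.02,0,0,0,0.03,-0.06,0,0,0,0.03,-0.1,0,0,-0.01,0.03,-0.11,0,0,-0.02,0.03,-0.11,0,0,-0.02,0.03,-0.11,0,0])

```text
t: 15.2
tool_pos: [0.4138, -0.328, 0.1703]
orientation: [-0.001, 0.983, 0.183, -0.001]
wrist_force: [0.1, 0.2, 0.2]
opening: 0.0
```

```bash
cat > look3.py <<'E'
from ov import *
import sys
k=sys.argv[1]; th=float(sys.argv[2])
s=bot.state(); print(s["t"],W2S(s["tool_pos"])*1000,s["wrist_force"].round(2),np.abs(s["dq"]).max())
pts=pawlpts(th)
for j in (.5,.6,.7):
    a=np.arctan2(-24,-59)+j; pts.append((B(64*np.cos(a),64*np.sin(a),75),(0,0,255)))
m=bot.camera_model("wrist"); im=bot.grab_frame("wrist")[:,:,::-1]; np.save(f"m{k}.npy",m,allow_pickle=True);cv2.imwrite(f"pics/wr{k}.png",im)
overlay(im,"wrist",m,pts,f"pics/w{k}.png",(160,440,60,280),2.7)
im=bot.grab_frame("side")[:,:,::-1]; cv2.imwrite(f"pics/sr{k}.png",im)
overlay(im,"side",None,pts,f"pics/s{k}.png",(290,390,180,260),7)
E
python3 look3.py 16 0
```

```text
15.2 [ 86.43568906  99.82500872 170.25529228] [0.11 0.21 0.25] 0.025379215972479857
```

View pics/w16.png

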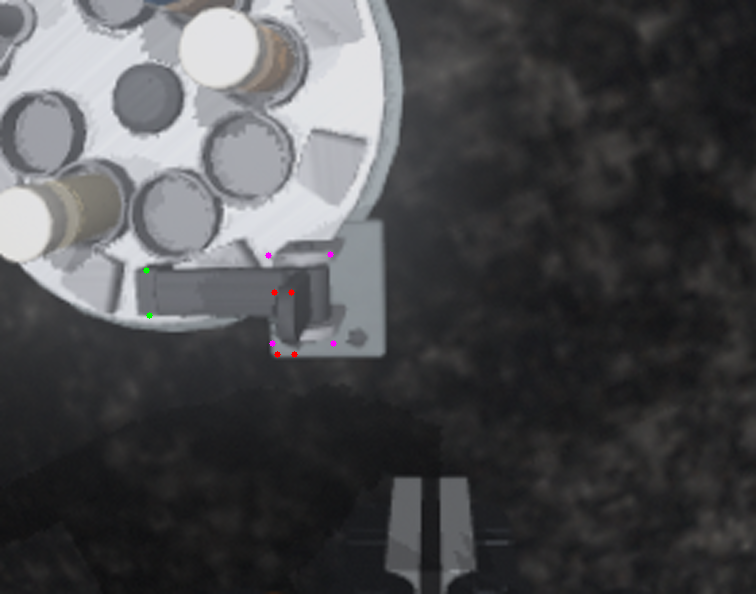

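View pics/s16.png

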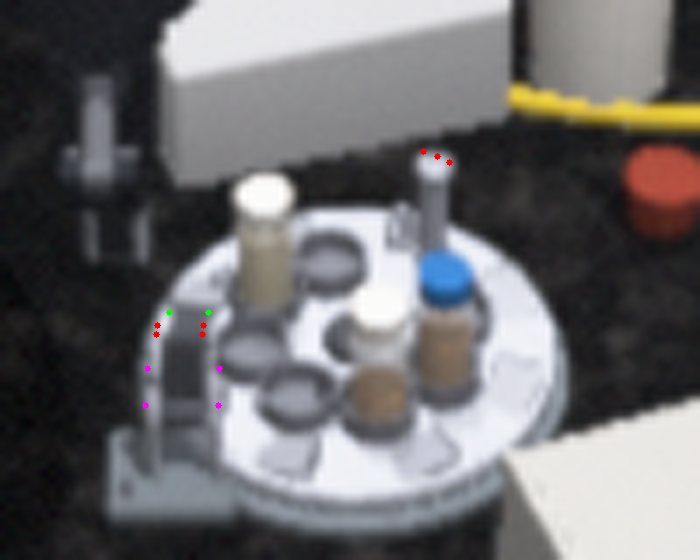

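```bash
python3 - <<'E'
from ov import *
a=cv2.imread("pics/side0.png")[215:262,295:335]; b=cv2.imread("pics/sr16.png")[215:262,295:335]
f=lambda x:cv2.resize(x,None,fx=9,fy=9,interpolation=cv2.INTER_CUBIC)
cv2.imwrite("pics/cmp16.png",np.hstack([f(a),f(b)]))
im=cv2.imread("pics/wr16.png"); m=np.load("m16.npy",allow_pickle=True).item()
overlay(im,"wrist",m,pawlpts(0),"pics/z16.png",(205,305,135,200),8)
E
```

```text
(no output)
```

View pics/cmp16.png

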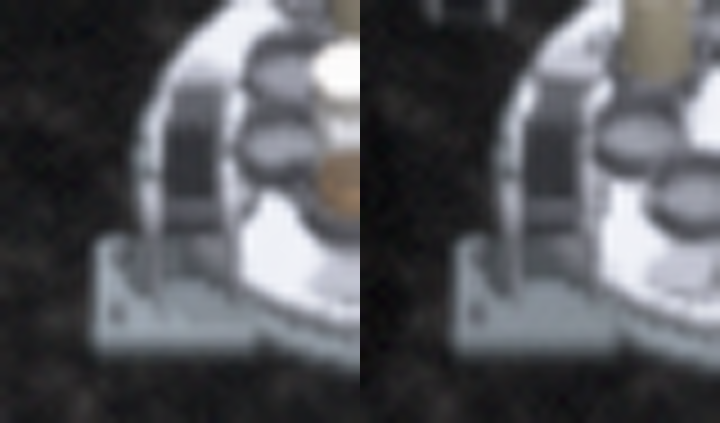

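View pics/z16.png

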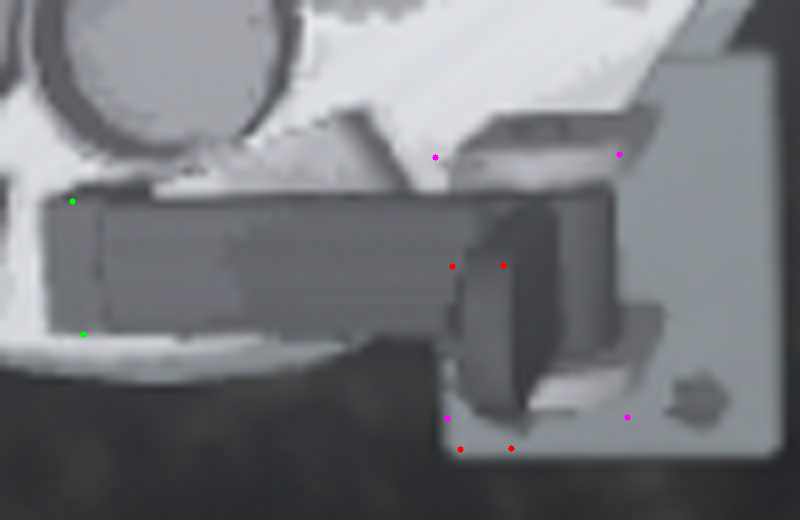

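```bash
python3 - <<'E'
from ov import *
a=cv2.cvtColor(cv2.imread("pics/side0.png"),6).astype(float); b=cv2.cvtColor(cv2.imread("pics/sr16.png"),6).astype(float)
print("rows 220..242 mean cols 315..318")
for r in range(220,243): print(r,a[r,315:319].mean().round(),b[r,315:319].mean().round())
for th in (0,.04,.07,.1):
    p=pawlpts(th); print(th,[proj("side",S2W(q)).round(1).tolist() for q,_ in (p[0],p[1],p[4])])
E
```

```text
rows 220..242 mean cols 315..318
220 214.0 192.0
221 219.0 196.0
222 202.0 187.0
223 180.0 142.0
224 138.0 107.0
225 106.0 104.0
226 100.0 101.0
227 98.0 94.0
228 87.0 81.0
229 70.0 66.0
230 60.0 60.0
231 58.0 58.0
232 58.0 57.0
233 58.0 57.0
234 58.0 56.0
235 56.0 56.0
236 60.0 59.0
237 86.0 86.0
238 90.0 90.0
239 77.0 79.0
240 68.0 68.0
241 94.0 94.0
242 105.0 104.0
0 [[319.0, 226.5], [319.0, 227.8], [319.7, 224.7]]
0.04 [[319.0, 226.9], [319.0, 228.3], [319.7, 224.1]]
0.07 [[319.0, 227.2], [318.9, 228.6], [319.7, 223.6]]
0.1 [[319.0, 227.6], [318.9, 229.0], [319.7, 223.2]]
```

```bash
python3 -c "
from station import bot
print(bot.hand_in()); print(bot.state()['t'])"
```

```text
the job is handed in; nothing more can be done
None
the job is handed in; nothing more can be done
```

The carousel is turned back one notch, the pawl is pushed back down, and the job was handed in at about 15.3 s; no verdict is reported.

**What I did:** I lifted the pawl by its thumb tab to about 0.59 rad. I then pushed the finger post counter-clockwise in two goes, because the first push reached only about 0.51 rad by my image readings, and ended at about 0.61 rad. Last, I pushed the tab back toward the nose until it met a hard stop. There the tool stopped moving while the wrist force rose from 5 to 14 N. I then backed the arm off to a tool height of 0.17 m.

**Last checks:**
- **Carousel:** the post stood at about 0.6 rad in the side view, within the 0.42 to 0.82 range.
- **Pawl:** the side view matched the starting picture with the pawl down. The tab edges agreed within about 0.2 pixel. The nose edge differed by about 0.5 pixel, which would be about 0.03 rad if real, though the background behind it had changed.
- **Vials and bystanders:** all three vials were upright in their cups. I saw no bystander moved in the views I looked at, but I did not measure each one.
- **Contact:** wrist force was near zero and the fingers were clear of everything.

**What disagreed:**
- The first try at lowering the pawl, with the tool at 75 mm, rode up on the tab's edge with about 9 N upward. I backed off and repeated it 13 mm lower.
- The pawl bracket appeared 2 to 4 mm from where the fitted stand pose put it.

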